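Turn the sample tray round and load it into the analyser

TASK

The loaded sample tray lies wrong way round in front of the analyser. Turn it end for end, set it between the guide rails with its orange, cut-corner end first, then slide it gently into the mouth under the hood until it is fully home and the side catch has clicked into its notch. Let go, and leave the jar, the bottle and the beaker beside the work where they stand.

Things in the scene. Friction and masses are not known exactly. Their poses are not given: they have to be found in the camera images.
- analyser: White bench analyser, fixed. Origin: on the worktop, below the middle of the mouth, in the plane of the front face. Its x axis points level into the mouth, y left seen from the robot, z up. Housing: x 0 to 172 mm, y -75 to +75, 190 mm high. Mouth: 80 mm wide, open up to 86 mm above the worktop. A grey deck, 10 mm thick, 150 mm wide, runs from x -100 to the back.
- mouth (a point): Middle of the mouth on top of the deck (10 mm above the worktop), in the plane of the front face; axes as the analyser's. The tray slides on the deck between two steel guide rails that stand 16 mm above it, 63 mm apart inside (tray 60 mm) from 45 mm before the mouth inwards.
- rail_entry (a point): Middle of the deck's front edge on its top, 100 mm before the mouth; axes as the analyser's. From here the rails narrow from about 90 mm apart to 63 mm over 55 mm, so that they lead the tray in.
- back_stop (a point): Middle of the rigid back stop's face, 160.5 mm inside the front face, 18 mm above the deck; hidden under the hood. The nose comes to rest against it.
- key (a point): Front face of the orange key block in the right rear corner of the channel, 18 mm long, reaching from the right rail to 21.5 mm from the middle. Only the tray's cut corner clears it: the other end stops about 18 mm short.
- hood (a point): Middle of the lower front edge of the black display bezel, which stands 12 mm out of the front face from 115 to 185 mm above the worktop. A hand pushing the tray home must lean back towards the robot over the last 40 mm (25 to 45 degrees from vertical, fingers pointing forward and down) to clear it.
- catch (a joint): Steel roller, 24 mm across, on a spring in the left side of the channel, 45 mm inside the front face. Reads 0 sprung out, grows (m) as the tray's side pushes it in: about 0.003 to 0.005 while the tray rides past, back to 0 when it has dropped into the tray's notch. With it rubbing, the tray needs a push of about 5 to 20 N.
- grip (a point): Gripping point of the loose tray: on its black upright carrying plate (14 mm thick across y, 36 mm long along x), mid-length, 60 mm above the tray's underside; plate top at 76 mm. Tray axes: x to the nose, y across, z up. Tray 160 x 60 mm, blue walls 36 mm high, 0.3 to 0.55 kg, with two fixed jars 48 mm across, 47 mm before and behind, tops at 62 mm.
- nose (a point): Middle of the outer face of the tray's nose, the orange end with its right corner (y negative) cut away 20 by 10 mm; 18 mm above the underside, 80 mm ahead of the grip. At the start it points towards the robot within about 0.45 rad. Axes as the tray's.
- tail (a point): Middle of the outer face of the tray's tail, a flat black end plate 36 mm high, 60 mm wide; 18 mm above the underside, 80 mm behind the grip. Its x axis points into the tray, to the nose. Fully home it is flush with the analyser's front face.
- notch (a point): Notch for the catch in the tray's left side wall (y positive), 23 mm long, 35 mm behind the grip, 14 mm above the underside.
- jar_mid (a point): Middle of a loose blue-lidded sample jar, 48 mm across, 72 mm high; leave alone.
- bottle_mid (a point): Middle of a loose brown reagent bottle with black cap, 49 mm across, 105 mm high; leave alone.
- beaker_mid (a point): Middle of a loose clear beaker, 53 mm across, 71 mm high; leave alone.

How it is judged (in metres and radians):
On the way:
1. the tray's nose has entered the mouth between the rails (x of nose in the frame of mouth between 0.004 and 0.145 m and x of tail in the frame of mouth below -0.005 m and y of nose in the frame of mouth between -0.008 and 0.008 m and z of nose in the frame of mouth below 0.035 m), for 0.1 s.
At the end, for the whole second after the job is handed in: The tray is in the analyser nose first, lying flat on the deck between the rails (within 5 mm of their middle), its nose within 4 mm of the back stop, and the catch has sprung out into the notch (reads under 0.0015); the tray is let go (x of nose in the frame of mouth above 0.1565 m and y of nose in the frame of mouth between -0.005 and 0.005 m and z of each of nose, tail in the frame of mouth below 0.024 m and value of joint catch below 0.0015 m and angle between grip's own z axis and vertical below 0.08 rad); the robot touches nothing.
It fails at once if the analyser is rammed by the tray or the robot (over 80 N) (contact force between analyser and anything else above 80 N).
It fails at once if the jar is shifted over 20 mm or tipped (distance of jar_mid from where it was at the start of the episode above 0.02 m or angle between jar_mid's own z axis and vertical above 0.3 rad).
It fails at once if the bottle is shifted over 20 mm or tipped (distance of bottle_mid from where it was at the start of the episode above 0.02 m or angle between bottle_mid's own z axis and vertical above 0.3 rad).
It fails at once if the beaker is shifted over 20 mm or tipped (distance of beaker_mid from where it was at the start of the episode above 0.02 m or angle between beaker_mid's own z axis and vertical above 0.3 rad).
It also fails if it takes over 69 s, if anything falls off the work surface, if the arm or the gripper's body presses on something with over 40 N, if the wrist force passes 120 N, or if a joint passes its speed limit or range.

ROBOT

A 6-joint arm with a two-finger parallel gripper is mounted at the origin on a cart in front of the work surface, level with it; the furniture and walls round the work are solid. World frame = base frame: x ahead of the robot, y to its left, z up, the work surface at z = 0. Lengths are in m, angles in degrees, forces in N, time in s.
With the tool pointing down it reaches from about 0.35 to 0.925 m from the base axis. Payload 6.4 kg.
Tool frame: the origin (TCP) lies midway between the tips of the shut fingers; the grasp point (between the pads) lies 19 mm behind it (arm.grip_point_offset is the distance from the TCP to the grasp point, in m); z points along the fingers, y is the line along which they close (so a half turn about z gives the same grasp; the last joint's range is limited). The gripper opens to 94 mm and grips with 3 to 60 N. Pads are 16 mm wide; open, the fingers measure 119 mm over their backs; the gripper's body (75 mm by 177 mm) begins 78 mm behind the grasp point.
Start: joints at [-83.829, 14.043, 89.255, -0, 76.702, -9.975], TCP at [0.181, -0.624, 0.205] pointing down, gripper open.
Joint ranges: [-179.41, 179.41], [-58.25, 129.5], [7.25, 145.43], [-54.29, 234.29], [11.92, 165.04], [-157.13, 157.13]. Speed limits (degrees/s): [147.25, 147.25, 180, 180, 180, 180].

INTERFACE

Orientations are given as [roll, pitch, yaw] about the fixed x, y, z axes, in that order (R = Rz(yaw) Ry(pitch) Rx(roll)).
In Python, from workcell import arm, snapshot, order gives the robot as it stands.
- The arm moves only by the tool play_rows, never from a script. Its argument "moves" is a list of rows, each an object with "jaw": the closure, from -1 (fully open) to 1 (shut), so that 0 is half open; "xyz": the shift along the tool's x, y, z in m, a list of three; "spin": the turn about the tool's z in rad. A call has 1 to 12 rows; each row shifts and turns the commanded pose from where the row before left it, along the tool's axes as they then stand; what a row does not reach is not made up. A row lasts 1/8 s, in which the tool goes at most 62.5 mm and 10.7 degrees, less where a joint would pass 70% of its speed; a pose out of reach is approached as far as the arm can. A call is refused whole if a number of a shift passes 0.0625 or a number of a turn 0.188, either way. A call with a gripper value outside its range is refused whole. The fingers move at their own pace and stop on an object; the grip force is fixed at half the most. Time passes only in rows, so rows that do not move let the fingers close. It gives the time, the measured TCP pose, the force, the opening and the grip force at its end, in the units of the state.
- arm.get_obs(): the state, without advancing time (a new reading comes with each control period).
- snapshot(name): name is "scene" or "top" or "wrist"; returns a dict with "image" (400x640x3 uint8, blue, green, red), "vfov" (degrees; the focal length in pixels is half the picture's height over the tangent of half this angle, whatever the lens; pixels are square), "cx", "cy" (the principal point, pixels), "rvec" (rotation vector, rad) and "tvec" (3), from world to camera coordinates, as OpenCV has them. Camera axes: x right, y down, z forward; pixel columns grow to the right and rows downward; lengths in m; the calibration is good to about 2 mm. A picture is of the moment at which its call begins. There is no depth.
- order.finish_job(): hands the job in; it is judged then, once.
The state is a dict: "t": time; "joints": joint angles; "qvel": joint speeds; "tau": joint torques, N m; "eef_pos": TCP position; "orientation": TCP orientation; "force": force on the tool from outside, world axes, zero at the start; "moment": the same for the moment, N m; "width": finger opening in m; "grasp_force": force on a finger pad.
Only numpy, scipy, OpenCV 4.12 (cv2) and the standard library are available. Lean on these libraries where they do the work, as an engineer would, in place of code of your own. Each camera call takes 0.05 s, during which the arm holds its last target. There are 200 camera calls.

## Working session

There is one attempt and no reset: what is moved stays moved. The work goes in short steps, Python scripts to look and compute and a tool call to move; the robot and the scene stay as the last step left them, time stands still between calls to the robot, and variables do not carry over. Pictures are saved under pics/ and viewed, at most 10 in all, crops included, and the job is handed in when it is done.

Besides the shell and the picture viewer there is one more tool, called after "Call:" as name(argument=value, ...), one argument or row to a line, values as JSON. play_rows: Moves the arm, as the interface text tells. Its arguments: {"type":"object","properties":{"moves":{"type":"array"}},"required":["moves"]}

```bash
mkdir -p pics; cat > h.py <<'E'
import numpy as np,cv2,sys
from workcell import arm,snapshot,order
def snap(n,f=None):
    s=snapshot(n)
    if f: cv2.imwrite('pics/'+f,s['image'])
    s['f']=200/np.tan(np.radians(s['vfov'])/2)
    s['R']=cv2.Rodrigues(np.array(s['rvec'],float))[0]; s['t']=np.array(s['tvec'],float).ravel()
    return s
def ray(s,uv,z):
    d=s['R'].T@np.array([(uv[0]-s['cx'])/s['f'],(uv[1]-s['cy'])/s['f'],1]); c=-s['R'].T@s['t']
    return c+d*(z-c[2])/d[2]
def proj(s,p):
    q=s['R']@np.array(p)+s['t']; return np.array([s['f']*q[0]/q[2]+s['cx'],s['f']*q[1]/q[2]+s['cy']])
E
python3 - <<'E'
from h import *
import pickle
d={}
for n in ['top','scene']:
    s=snap(n,n+'0.png'); d[n]=s; print(n,s['f'],s['cx'],s['cy'],-s['R'].T@s['t'])
pickle.dump(d,open('s0.pkl','wb')); print(arm.get_obs(),arm.grip_point_offset)
E
```

```text
top 511.25470276381066 322.7729128341713 201.80668583881635 [-0.22790221  0.37763326  1.18199787]
scene 511.1045985806262 314.264657269997 200.67282956208294 [-0.16337218  1.21334582  0.74601537]
{'t': 0.1, 'joints': array([-8.38295868e+01,  1.40785795e+01,  8.93150379e+01, -2.50818072e-04,
        7.66997838e+01, -9.97554450e+00]), 'qvel': array([ 0.08437373, -0.0869842 , -0.18037813, -0.01586306, -0.01910532,
        0.00619667]), 'tau': array([ 5.01257236e-04, -4.16916060e+01, -3.15525985e+01,  6.87512895e-02,
        3.09638295e-02, -5.60864873e-05]), 'eef_pos': array([ 0.18070052, -0.62384734,  0.20449981]), 'orientation': array([-1.79907969e+02, -1.59393821e-02,  1.61460028e+01]), 'force': array([-0.52239008,  0.2839014 ,  0.00550476]), 'moment': array([ 0.01984711, -0.01656524,  0.01416057]), 'grasp_force': 0.0, 'width': 0.09432513481038315} 0.0188
```

View pics/top0.png

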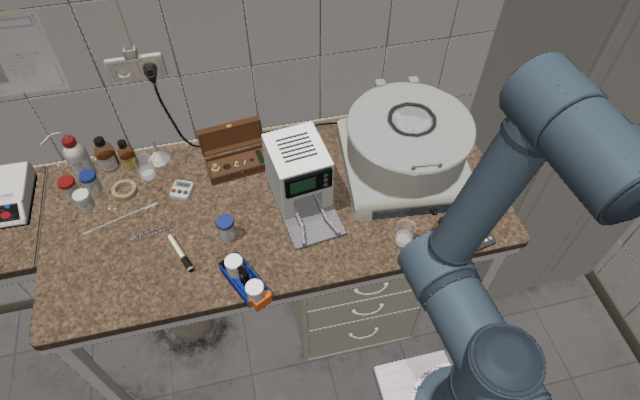

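View pics/scene0.png

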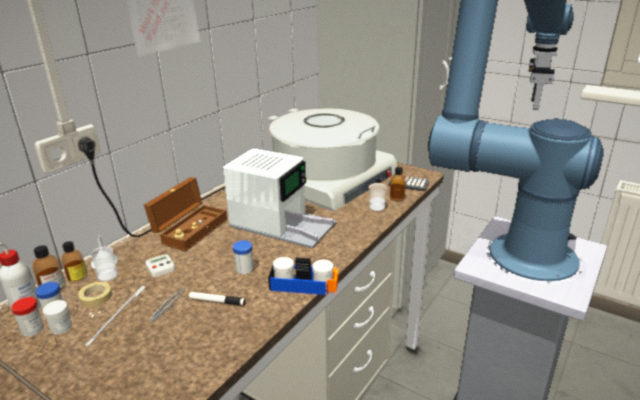

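```bash
python3 - <<'E'
import cv2,numpy as np
a=cv2.imread('pics/top0.png')[120:310,215:347];b=cv2.imread('pics/scene0.png')[145:298,218:352]
r=lambda i:cv2.resize(i,None,fx=3,fy=3,interpolation=cv2.INTER_CUBIC)
a,b=r(a),r(b);o=np.zeros((570,a.shape[1]+b.shape[1],3),np.uint8);o[:,:a.shape[1]]=a;o[:b.shape[0],a.shape[1]:]=b
print(o.shape);cv2.imwrite('pics/c0.png',o)
E
```

```text
(570, 798, 3)
```

View pics/c0.png

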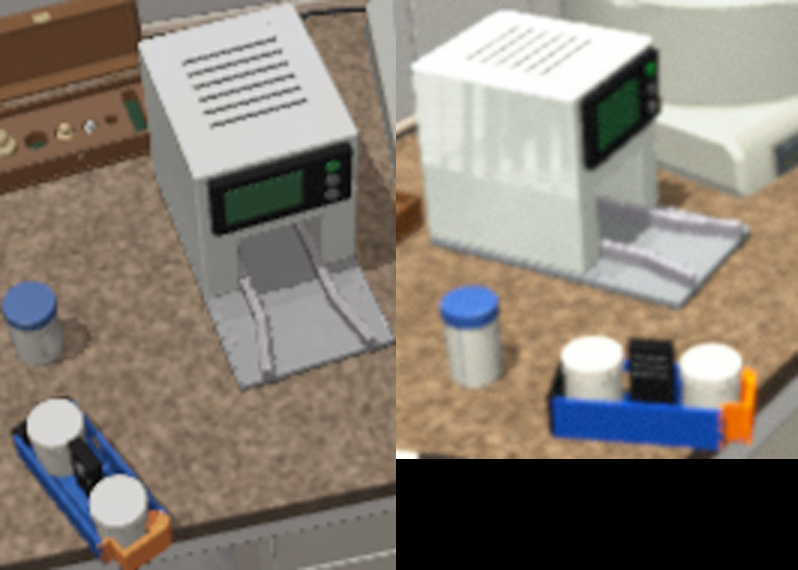

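```bash
cat > fit.py <<'E'
from h import *
from scipy.optimize import least_squares
import pickle
d=pickle.load(open('s0.pkl','rb'))
T=lambda x,y:('top',215+x/3,120+y/3)
S=lambda x,y:('scene',218+(x-396)/3,145+y/3)
def fit(obs,x0):
    def res(p):
        c,s=np.cos(p[2]),np.sin(p[2]); r=[]
        for (n,u,v),q in obs:
            r+=list(proj(d[n],[p[0]+c*q[0]-s*q[1],p[1]+s*q[0]+c*q[1],q[2]])-[u,v])
        return np.array(r)
    o=least_squares(res,x0,loss='soft_l1'); print(np.round(o.x,4),np.degrees(o.x[2])); print(np.round(res(o.x).reshape(-1,2),1).tolist())
    return o.x
H=.19;w=.075
print('analyser');fit([(T(140,43),(.172,w,H)),(T(293,5),(.172,-w,H)),(T(357,130),(0,-w,H)),(T(203,178),(0,w,H)),(T(244,386),(-.1,w,.01)),(T(395,339),(-.1,-w,.01)),
 (S(414,66),(.172,w,H)),(S(577,98),(0,w,H)),(S(500,11),(.172,-w,H)),(S(682,300),(-.1,w,.01)),(S(749,230),(-.1,-w,.01)),(S(432,243),(.172,w,0))],[.5,0.1,0])
print('tray');fit([(T(56,423),(-.047,0,.062)),(T(118,505),(.047,0,.062)),(S(592,355),(-.047,0,.062)),(S(711,362),(.047,0,.062)),(S(652,346),(0,0,.076)),(S(555,430),(-.08,-.03,0)),(S(555,397),(-.08,-.03,.036))],[.35,.2,3.1])
for n,a,b,z in [('jar',T(30,303),S(470,302),.072),('beaker',('top',405,228),('scene',377,186),.071),('bottle',('top',437,212),('scene',398,170),.105)]:
    print(n,[np.round(ray(d[k[0]],k[1:],z),3) for k in (a,b)])
E
python3 fit.py
```

```text
analyser
[0.6059 0.2087 0.13  ] 7.451269566315307
[[-1.3, -0.1], [-0.4, -1.1], [1.4, 0.9], [-2.6, 0.7], [-0.6, 1.0], [0.6, 0.1], [-1.0, -1.7], [-0.6, -1.4], [0.4, -2.2], [0.4, -0.9], [1.4, -3.0], [-0.2, -0.4]]
tray
[0.423  0.4166 3.5669] 204.36552337123592
[[-0.6, 0.9], [-0.8, -0.0], [1.2, -1.9], [1.1, -0.9], [0.7, -2.2], [-1.6, 0.9], [-2.6, -0.5]]
jar [array([0.589, 0.44 , 0.072]), array([0.584, 0.448, 0.072])]
beaker [array([ 0.458, -0.018,  0.071]), array([ 0.463, -0.018,  0.071])]
bottle [array([ 0.466, -0.104,  0.105]), array([ 0.429, -0.086,  0.105])]
```

Call:
play_rows(
  moves=[
    {"jaw":-1,"xyz":[0.044,-0.031,-0.0095],"spin":0},
    {"jaw":-1,"xyz":[0.044,-0.031,-0.0095],"spin":0},
    {"jaw":-1,"xyz":[0.044,-0.031,-0.0095],"spin":0},
    {"jaw":-1,"xyz":[0.044,-0.031,-0.0095],"spin":0},
    {"jaw":-1,"xyz":[0.044,-0.031,-0.0095],"spin":0},
    {"jaw":-1,"xyz":[0.044,-0.031,-0.0095],"spin":0},
    {"jaw":-1,"xyz":[0.044,-0.031,-0.0095],"spin":0},
    {"jaw":-1,"xyz":[0.044,-0.031,-0.0095],"spin":0},
    {"jaw":-1,"xyz":[0.044,-0.031,-0.0095],"spin":0},
    {"jaw":-1,"xyz":[0.044,-0.031,-0.0095],"spin":0},
  ],
)

```text
t: 1.35
eef_pos: [0.5179, -0.2026, 0.3004]
orientation: [-180.0, 0.0, 16.1]
force: [-0.2, -0.6, 0.8]
width: 0.0941
grasp_force: 0.0
```

Call:
play_rows(
  moves=[
    {"jaw":-1,"xyz":[0.0073,-0.0565,0.0045],"spin":0},
    {"jaw":-1,"xyz":[0.0073,-0.0565,0.0045],"spin":0},
    {"jaw":-1,"xyz":[0.0073,-0.0565,0.0045],"spin":0},
    {"jaw":-1,"xyz":[0.0073,-0.0565,0.0045],"spin":0},
    {"jaw":-1,"xyz":[0.0073,-0.0565,0.0045],"spin":0},
    {"jaw":-1,"xyz":[0.0073,-0.0565,0.0045],"spin":0},
    {"jaw":-1,"xyz":[0.0073,-0.0565,0.0045],"spin":0},
    {"jaw":-1,"xyz":[0.0073,-0.0565,0.0045],"spin":0},
    {"jaw":-1,"xyz":[0.0073,-0.0565,0.0045],"spin":0},
    {"jaw":-1,"xyz":[0.0073,-0.0565,0.0045],"spin":0},
    {"jaw":-1,"xyz":[0.0073,-0.0565,0.0045],"spin":0},
    {"jaw":-1,"xyz":[0,0,0],"spin":-0.145},
  ],
)

```text
t: 2.85
eef_pos: [0.4197, 0.4178, 0.2494]
orientation: [-180.0, 0.1, 24.9]
force: [0.0, -0.4, -0.2]
width: 0.0942
grasp_force: 0.0
```

```bash
python3 - <<'E'
from h import *
import pickle
s=snap('wrist','w1.png');pickle.dump(s,open('w1.pkl','wb'))
o=arm.get_obs();print(o['eef_pos'],o['orientation'],o['joints'])
print(proj(s,[.423,.4166,.076]))
E
```

```text
[0.42023523 0.41654727 0.24973039] [1.79983444e+02 1.20086755e-01 2.50749482e+01] [3.37763767e+01 4.41513612e+00 9.54099330e+01 1.82829916e-03
 8.02961401e+01 9.87011011e+01]
[323.88490349 177.46422621]
```

View pics/w1.png

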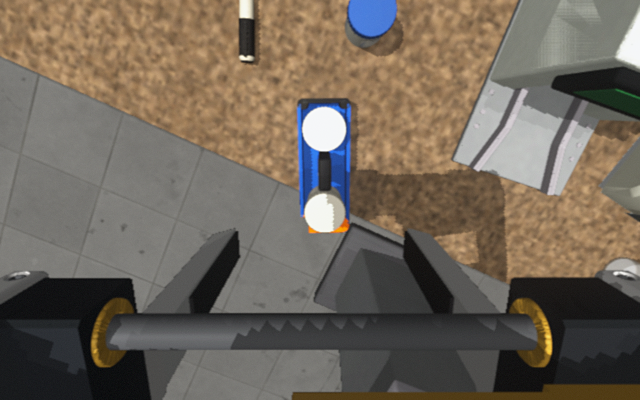

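```bash
python3 - <<'E'
from h import *
import pickle
s=pickle.load(open('w1.pkl','rb'))
a=ray(s,(324.2,129),.062);b=ray(s,(324.5,211.5),.062);m=(a+b)/2
print(m,np.linalg.norm(a-b),np.degrees(np.arctan2(*(a-b)[1::-1])))
print(ray(s,(324.5,171),.076))
l,r=ray(s,(454,160),.01),ray(s,(562,195),.01); print(l,r,np.linalg.norm(l-r),np.degrees(np.arctan2(*(l-r)[1::-1]))-90)
v=np.radians(7.45);print('pred front mid',.6059-.1*np.cos(v),.2087-.1*np.sin(v),(l+r)/2)
c,sn=np.cos(np.radians(25.07)),np.sin(np.radians(25.07));d=m[:2]-[.42024,.41655];print('tool d',c*d[0]+sn*d[1],sn*d[0]-c*d[1])
E
```

```text
[0.4266812  0.41761924 0.062     ] 0.09197834240526827 25.25394521153678
[0.4295865  0.41895677 0.076     ]
[0.4995146 0.2727036 0.01     ] [0.51886676 0.12401546 0.01      ] 0.14994221715320769 7.415515491397215
pred front mid 0.5067441610564125 0.19573390562299683 [0.50919068 0.19835953 0.01      ]
tool d 0.006287439018442942 0.0017607889976119673
```

Call:
play_rows(
  moves=[
    {"jaw":-1,"xyz":[0.007,0.002,0.05],"spin":0},
    {"jaw":-1,"xyz":[0,0,0.05],"spin":0},
    {"jaw":-1,"xyz":[0,0,0.05],"spin":0},
    {"jaw":-1,"xyz":[0,0,0.035],"spin":0},
    {"jaw":-1,"xyz":[0,0,0.02],"spin":0},
    {"jaw":1,"xyz":[0,0,0],"spin":0},
    {"jaw":1,"xyz":[0,0,0],"spin":0},
    {"jaw":1,"xyz":[0,0,0],"spin":0},
    {"jaw":1,"xyz":[0,0,0],"spin":0},
    {"jaw":1,"xyz":[0,0,0],"spin":0},
    {"jaw":1,"xyz":[0,0,0],"spin":0},
  ],
)

```text
t: 4.28
eef_pos: [0.4287, 0.4162, 0.0461]
orientation: [-180.0, -0.0, 24.5]
force: [0.9, 1.0, 0.4]
width: 0.0374
grasp_force: 0.0
```

Call:
play_rows(
  moves=[
    {"jaw":1,"xyz":[0,0,0],"spin":0},
    {"jaw":1,"xyz":[0,0,0],"spin":0},
    {"jaw":1,"xyz":[0,0,0],"spin":0},
    {"jaw":1,"xyz":[0,0,0],"spin":0},
    {"jaw":1,"xyz":[0,0,0],"spin":0},
  ],
)

```text
t: 4.9
eef_pos: [0.4285, 0.4163, 0.0458]
orientation: [-180.0, 0.0, 24.4]
force: [-0.8, 2.2, -1.2]
width: 0.0138
grasp_force: 30.0
```

Call:
play_rows(
  moves=[
    {"jaw":1,"xyz":[0,0,-0.03],"spin":0},
    {"jaw":1,"xyz":[0,0,-0.05],"spin":0},
    {"jaw":1,"xyz":[0,0,-0.02],"spin":0},
    {"jaw":1,"xyz":[0,0,0],"spin":-0.1},
    {"jaw":1,"xyz":[0,0,0],"spin":-0.178},
    {"jaw":1,"xyz":[0,0,0],"spin":-0.178},
    {"jaw":1,"xyz":[0,0,0],"spin":-0.178},
    {"jaw":1,"xyz":[0,0,0],"spin":-0.178},
    {"jaw":1,"xyz":[0,0,0],"spin":-0.178},
    {"jaw":1,"xyz":[0,0,0],"spin":-0.178},
    {"jaw":1,"xyz":[0,0,0],"spin":-0.178},
    {"jaw":1,"xyz":[0,0,0],"spin":-0.178},
  ],
)

```text
t: 6.4
eef_pos: [0.4278, 0.4152, 0.1439]
orientation: [-179.8, 0.1, 112.1]
force: [1.5, -0.8, -5.3]
width: 0.0139
grasp_force: 30.0
```

Call:
play_rows(
  moves=[
    {"jaw":1,"xyz":[0,0,0],"spin":-0.178},
    {"jaw":1,"xyz":[0,0,0],"spin":-0.178},
    {"jaw":1,"xyz":[0,0,0],"spin":-0.178},
    {"jaw":1,"xyz":[0,0,0],"spin":-0.178},
    {"jaw":1,"xyz":[0,0,0],"spin":-0.178},
    {"jaw":1,"xyz":[0,0,0],"spin":-0.178},
    {"jaw":1,"xyz":[0,0,0],"spin":-0.178},
    {"jaw":1,"xyz":[0,0,0],"spin":-0.078},
    {"jaw":1,"xyz":[0,0,0],"spin":0},
  ],
)

```text
t: 7.52
eef_pos: [0.4279, 0.4153, 0.1442]
orientation: [-179.9, -0.1, -172.4]
force: [0.6, -1.1, -4.8]
width: 0.0139
grasp_force: 30.0
```

Call:
play_rows(
  moves=[
    {"jaw":1,"xyz":[0.002,-0.035,0],"spin":0},
    {"jaw":1,"xyz":[0.002,-0.05,0],"spin":0},
    {"jaw":1,"xyz":[0.002,-0.056,0],"spin":0},
    {"jaw":1,"xyz":[0.002,-0.05,0],"spin":0},
    {"jaw":1,"xyz":[0.002,-0.036,0],"spin":0},
    {"jaw":1,"xyz":[0,0,0.03],"spin":0},
    {"jaw":1,"xyz":[0,0,0.03],"spin":0},
    {"jaw":1,"xyz":[0,0,0],"spin":0},
  ],
)

```text
t: 8.52
eef_pos: [0.4461, 0.1891, 0.0831]
orientation: [-180.0, -0.4, -172.4]
force: [0.1, -0.3, -4.5]
width: 0.0139
grasp_force: 30.0
```

```bash
python3 - <<'E'
from h import *
import pickle
d={}
for n in ['top','scene','wrist']: d[n]=snap(n,n+'2.png')
pickle.dump(d,open('s2.pkl','wb'))
o=arm.get_obs();print(o['eef_pos'],o['orientation'],o['joints'])
r=lambda i,f:cv2.resize(i,None,fx=f,fy=f,interpolation=cv2.INTER_CUBIC)
w=d['wrist']['image']; t=d['top']['image'][165:290,255:355]
t=r(t,4); o=np.zeros((520,800,3),np.uint8); o[:500,:400]=t[:500]; s=r(d['scene']['image'][175:290,270:370],4); o[:460,400:]=s; cv2.imwrite('pics/c2.png',o)
E
```

```text
[0.44975863 0.19005211 0.08705644] [-1.79997827e+02  1.01875770e-01 -1.72381184e+02] [ 9.57739854e+00  5.40312457e-01  1.17545320e+02 -6.41389942e-03
  6.18126262e+01 -8.80383913e+01]
```

View pics/c2.png

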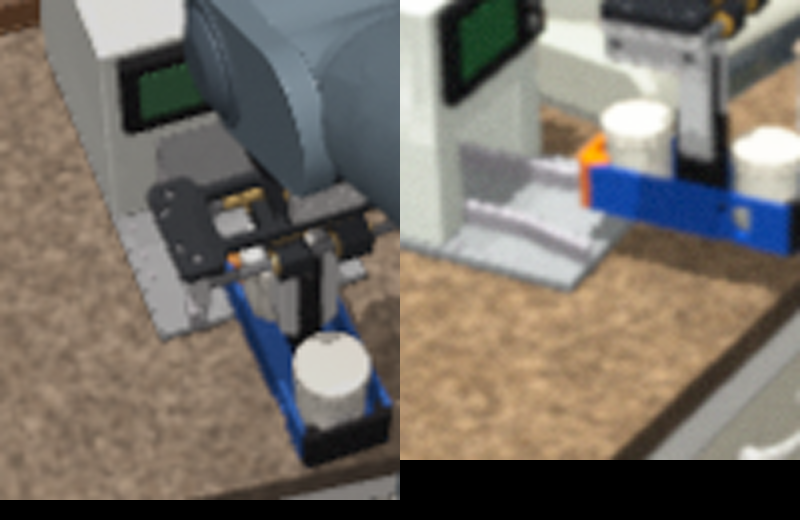

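View pics/wrist2.png

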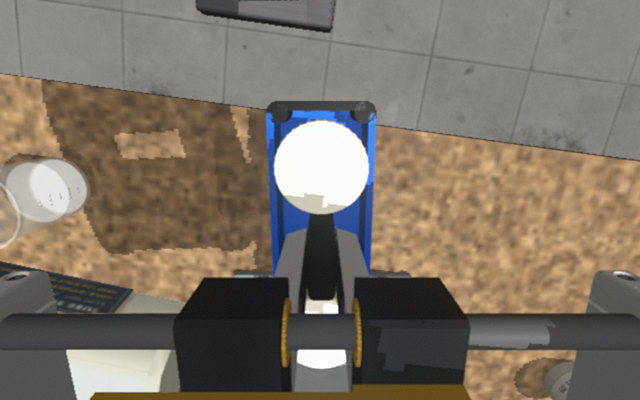

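```bash
python3 - <<'E'
from h import *
import pickle
s=pickle.load(open('s2.pkl','rb'))['wrist']
O=np.array([.6075,.2105]);v=np.radians(7.45);R=np.array([[np.cos(v),np.sin(v)],[-np.sin(v),np.cos(v)]])
A=lambda p:R@(np.array(p)[:2]-O)
print('tcp',A([.44976,.19005]),'jar',A(ray(s,(321.5,167),.103)),'tail L,R',A(ray(s,(269,103),.077)),A(ray(s,(376,103),.077)))
s1=pickle.load(open('w1.pkl','rb'))
for n,p in [('rail L tip',(474,167)),('L in',(523,92)),('R tip',(548,192)),('R in',(597,120))]: print(n,A(ray(s1,p,.026)))
E
```

```text
tcp [-0.15905999  0.00017535] jar [-0.20838244  0.00031274] tail L,R [-0.23860629 -0.02786526] [-0.23871211  0.02946771]
rail L tip [-0.09923358  0.05609384]
L in [-0.00323803  0.0384189 ]
R tip [-0.10046598 -0.04349202]
R in [-0.00562056 -0.05761394]
```

```bash
python3 - <<'E'
import cv2
i=cv2.imread('pics/w1.png')[60:210,440:640];cv2.imwrite('pics/c3.png',cv2.resize(i,None,fx=4,fy=4,interpolation=cv2.INTER_CUBIC))
E
```

```text
(no output)
```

View pics/c3.png

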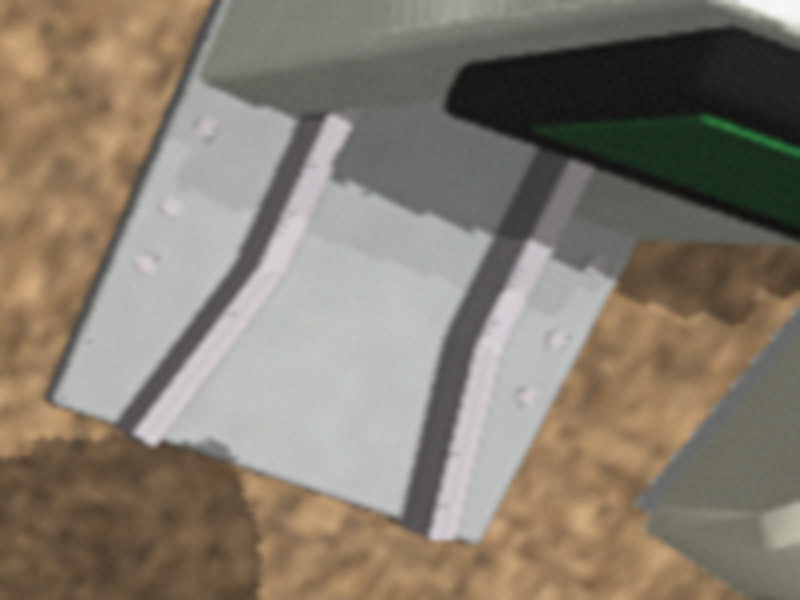

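```bash
python3 - <<'E'
from h import *
import pickle
O=np.array([.6075,.2105]);v=np.radians(7.45);R=np.array([[np.cos(v),np.sin(v)],[-np.sin(v),np.cos(v)]])
A=lambda p:R@(np.array(p)[:2]-O)
s1=pickle.load(open('w1.pkl','rb'))
for n,p in [('L tip',(155,443)),('L kink',(278,270)),('L in',(350,125)),('R tip',(430,540)),('R kink',(475,340)),('R in',(560,165))]: print(n,A(ray(s1,(440+p[0]/4,60+p[1]/4),.026)))
E
```

```text
L tip [-0.10171763  0.0487278 ]
L kink [-0.04392218  0.03572071]
L in [-0.00096226  0.03389699]
R tip [-0.10408367 -0.04468103]
R kink [-0.04491869 -0.0288743 ]
R in [ 0.00718363 -0.02848253]
```

Call:
play_rows(
  moves=[
    {"jaw":1,"xyz":[0,0.0015,0],"spin":0.003},
    {"jaw":1,"xyz":[0,0,0.014],"spin":0},
    {"jaw":1,"xyz":[0,0,0.012],"spin":0},
    {"jaw":1,"xyz":[-0.008,0,0],"spin":0},
    {"jaw":1,"xyz":[-0.008,0,0],"spin":0},
    {"jaw":1,"xyz":[-0.008,0,0],"spin":0},
    {"jaw":1,"xyz":[0,0,0],"spin":0},
  ],
)

```text
t: 9.55
eef_pos: [0.4737, 0.1945, 0.0605]
orientation: [180.0, 0.1, -172.6]
force: [-0.2, -0.3, -5.3]
width: 0.0136
grasp_force: 30.0
```

Call:
play_rows(
  moves=[
    {"jaw":1,"xyz":[-0.004,0,0.003],"spin":0},
    {"jaw":1,"xyz":[-0.005,0,0],"spin":0},
    {"jaw":1,"xyz":[-0.005,0,0],"spin":0},
    {"jaw":1,"xyz":[-0.005,0,0],"spin":0},
    {"jaw":1,"xyz":[-0.005,0,0],"spin":0},
    {"jaw":1,"xyz":[0,0,0],"spin":0},
  ],
)

```text
t: 10.3
eef_pos: [0.4968, 0.1976, 0.0571]
orientation: [180.0, 0.0, -172.5]
force: [-0.2, 0.2, -4.7]
width: 0.0136
grasp_force: 30.0
```

Call:
play_rows(
  moves=[
    {"jaw":1,"xyz":[-0.006,0,0],"spin":0},
    {"jaw":1,"xyz":[-0.006,0,0],"spin":0},
    {"jaw":1,"xyz":[-0.006,0,0],"spin":0},
    {"jaw":1,"xyz":[-0.006,0,0],"spin":0},
    {"jaw":1,"xyz":[-0.006,0,0],"spin":0},
    {"jaw":1,"xyz":[0,0,0],"spin":0},
  ],
)

```text
t: 11.05
eef_pos: [0.5266, 0.2015, 0.057]
orientation: [180.0, 0.0, -172.5]
force: [0.4, -0.1, -4.5]
width: 0.0138
grasp_force: 30.0
```

Call:
play_rows(
  moves=[
    {"jaw":1,"xyz":[-0.006,0,0],"spin":0},
    {"jaw":1,"xyz":[-0.006,0,0],"spin":0},
    {"jaw":1,"xyz":[-0.006,0,0],"spin":0},
    {"jaw":1,"xyz":[-0.003,0,0],"spin":0},
    {"jaw":1,"xyz":[0,0,0.001],"spin":0},
    {"jaw":1,"xyz":[0,0,0.001],"spin":0},
    {"jaw":1,"xyz":[0,0,0],"spin":0},
  ],
)

```text
t: 11.92
eef_pos: [0.5471, 0.2042, 0.0558]
orientation: [-180.0, 0.0, -172.5]
force: [-3.5, -1.1, 3.1]
width: 0.0138
grasp_force: 30.0
```

Call:
play_rows(
  moves=[
    {"jaw":0.3,"xyz":[0,0,0],"spin":0},
    {"jaw":0.3,"xyz":[0,0,0],"spin":0},
    {"jaw":0.3,"xyz":[0,0,0],"spin":0},
    {"jaw":0.3,"xyz":[0,0,0],"spin":0},
    {"jaw":0.3,"xyz":[0,0,-0.02],"spin":0},
    {"jaw":0.3,"xyz":[0,0,-0.04],"spin":0},
    {"jaw":1,"xyz":[0.04,0,-0.03],"spin":0},
    {"jaw":1,"xyz":[0.04,0,-0.04],"spin":0},
    {"jaw":1,"xyz":[0.03,0,-0.04],"spin":0},
    {"jaw":1,"xyz":[0,0,0],"spin":0},
  ],
)

```text
t: 13.18
eef_pos: [0.439, 0.1904, 0.2302]
orientation: [180.0, 0.6, -172.5]
force: [-0.1, -0.5, -0.7]
width: 0.0006
grasp_force: 0.0
```

```bash
python3 - <<'E'
from h import *
o=arm.get_obs();print(o['eef_pos'],o['orientation'],o['joints'],o['width'])
d={n:snap(n) for n in('top','scene')}
for p in [(200,140),(330,118),(470,125)]: print('bench back',ray(d['top'],p,0))
r=lambda i:cv2.resize(i,None,fx=4,fy=4,interpolation=cv2.INTER_CUBIC)
cv2.imwrite('pics/c4.png',np.hstack([r(d['top']['image'][165:290,255:355]),r(d['scene']['image'][165:290,260:360])]))
E
```

```text
[0.43896184 0.19039157 0.23021563] [ 179.97437228    0.56449701 -172.50484674] [ 9.83516290e+00 -1.14100131e+01  1.12541347e+02  2.61283567e-03
  7.83035933e+01 -8.76606337e+01] 0.0005988341694609942
bench back [0.97585524 0.48303196 0.        ]
bench back [0.9790327  0.05434341 0.        ]
bench back [ 0.84197658 -0.38597215  0.        ]
```

View pics/c4.png

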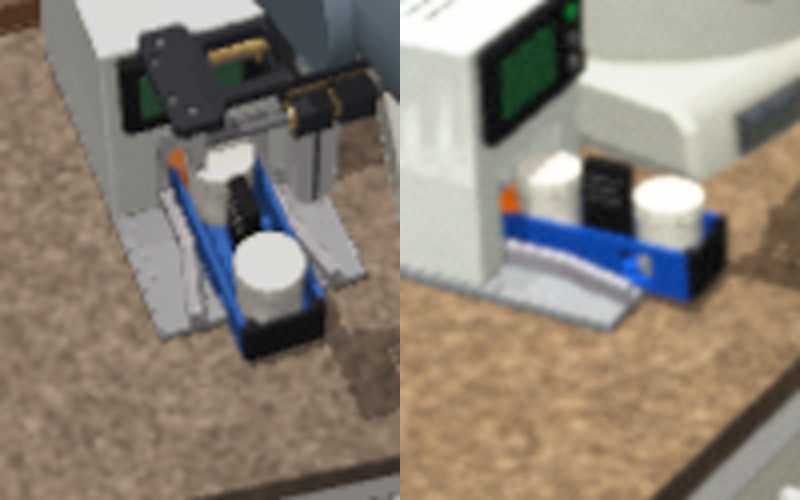

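```bash
python3 - <<'E'
import numpy as np
D=[(14.0786,89.315,.18070,-.62385,.2045,-83.8296),(4.415,95.41,.42024,.41655,.24973,33.776),(.5403,117.5453,.44976,.19005,.08706,9.5774),(-11.41,112.541,.43896,.19039,.23022,9.8352)]
A=[];b=[]
for j2,j3,x,y,z,j1 in D:
    a,c=np.radians(j2),np.radians(j2+j3); q=np.radians(j1); r=x*np.cos(q)+y*np.sin(q); print('lat',-x*np.sin(q)+y*np.cos(q))
    # unknown: a0,h,L1,L2,off
    A+=[[1,0,np.sin(a),np.sin(c),np.cos(c)],[0,1,np.cos(a),np.cos(c),-np.sin(c)]]; b+=[r,z]
p=np.linalg.lstsq(np.array(A),np.array(b),rcond=None);print(p)
a0,h,L1,L2,o=p[0]
# down-tool reach at j3=7.25 : r,z as j2 varies
for j2 in range(-10,90,10):
    a,c=np.radians(j2),np.radians(j2+7.25);print(j2,round(a0+L1*np.sin(a)+L2*np.sin(c)+o*np.cos(c),3),round(h+L1*np.cos(a)+L2*np.cos(c)-o*np.sin(c),3))
E
```

```text
lat 0.11259815488084286
lat 0.11261224403155998
lat 0.1125700491945816
lat 0.11261097531849529
(array([0.0010297 , 0.00148467, 0.41214223, 0.56870728, 0.06670565]), array([1.27324417e-06]), np.int32(5), array([3.44811058, 2.82267487, 0.29098952, 0.18029578, 0.16080582]))
-10 -0.031 0.979
0 0.139 0.969
10 0.305 0.931
20 0.462 0.864
30 0.604 0.771
40 0.729 0.654
50 0.831 0.518
60 0.908 0.366
70 0.958 0.203
80 0.978 0.034
```

Call:
play_rows(
  moves=[
    {"jaw":1,"xyz":[0,-0.0175,-0.04],"spin":0},
    {"jaw":1,"xyz":[0,0,-0.055],"spin":0},
    {"jaw":1,"xyz":[0,0,-0.055],"spin":0},
    {"jaw":1,"xyz":[0,0,-0.055],"spin":0},
    {"jaw":1,"xyz":[0,0,-0.055],"spin":0},
    {"jaw":1,"xyz":[0,0,-0.055],"spin":0},
    {"jaw":1,"xyz":[0,0,-0.055],"spin":0},
    {"jaw":1,"xyz":[0,0,-0.05],"spin":0},
    {"jaw":1,"xyz":[-0.05,0,0],"spin":0},
    {"jaw":1,"xyz":[-0.05,0,0],"spin":0},
    {"jaw":1,"xyz":[-0.05,0,0],"spin":0},
  ],
)

```text
t: 14.65
eef_pos: [0.5917, 0.1921, 0.6426]
orientation: [-180.0, -0.2, -172.6]
force: [0.4, 0.5, 0.8]
width: 0.0003
grasp_force: 0.0
```

Call:
play_rows(
  moves=[
    {"jaw":1,"xyz":[-0.04,0,0],"spin":0},
    {"jaw":1,"xyz":[-0.04,0,0],"spin":0},
    {"jaw":1,"xyz":[-0.04,0,0],"spin":0},
    {"jaw":1,"xyz":[-0.04,0,0],"spin":0},
    {"jaw":1,"xyz":[-0.04,0,0],"spin":0},
  ],
)

```text
t: 15.28
eef_pos: [0.7564, 0.2081, 0.6048]
orientation: [179.8, 0.8, -172.6]
force: [0.5, 0.3, 0.6]
width: 0.0004
grasp_force: 0.0
```

```bash
python3 - <<'E'
from h import *
o=arm.get_obs();print(o['eef_pos'],o['orientation'],o['joints'])
E
```

```text
[0.75635937 0.20809853 0.60482715] [ 179.76974096    0.78198977 -172.57937191] [  7.04576979  43.4451126    7.55079064   0.2996038  128.2232493
 -90.18945248]
```

Call:
play_rows(
  moves=[
    {"jaw":1,"xyz":[-0.044,0,-0.044],"spin":0},
    {"jaw":1,"xyz":[-0.044,0,-0.044],"spin":0},
    {"jaw":1,"xyz":[-0.044,0,-0.044],"spin":0},
    {"jaw":1,"xyz":[-0.044,0,-0.044],"spin":0},
    {"jaw":1,"xyz":[-0.044,0,-0.044],"spin":0},
    {"jaw":1,"xyz":[-0.044,0,-0.044],"spin":0},
  ],
)

```text
t: 16.02
eef_pos: [0.7532, 0.1764, 0.6923]
orientation: [178.4, 12.9, -172.7]
force: [0.4, 0.7, -0.3]
width: 0.0002
grasp_force: 0.0
```

```bash
python3 - <<'E'
from h import *
o=arm.get_obs();print(o['eef_pos'],o['orientation'],o['joints'])
E
```

```text
[0.75316204 0.17643475 0.692324  ] [ 178.4415807    12.87970632 -172.72623624] [  3.97552363  37.39424098   7.24762445   2.71817088 122.5572614
 -91.75420042]
```

Call:
play_rows(
  moves=[
    {"jaw":1,"xyz":[-0.048,0.012,-0.036],"spin":0},
    {"jaw":1,"xyz":[-0.048,0.012,-0.036],"spin":0},
    {"jaw":1,"xyz":[-0.05,0.012,-0.034],"spin":0},
    {"jaw":1,"xyz":[-0.05,0.012,-0.034],"spin":0},
  ],
)

```text
t: 16.52
eef_pos: [0.7564, 0.2032, 0.729]
orientation: [177.4, 20.5, -173.0]
force: [-0.0, 0.4, 0.1]
width: 0.0002
grasp_force: 0.0
```

```bash
python3 - <<'E'
from h import *
o=arm.get_obs();print(o['eef_pos'],o['orientation'],o['joints'])
E
```

```text
[0.75643398 0.20319234 0.72903518] [ 177.40706492   20.49481026 -172.98668731] [  5.66169134  35.20565683   7.30443897   3.4413978  117.01580716
 -89.7031679 ]
```

Call:
play_rows(
  moves=[
    {"jaw":1,"xyz":[-0.052,0,-0.03],"spin":0},
    {"jaw":1,"xyz":[-0.052,0,-0.03],"spin":0},
    {"jaw":1,"xyz":[-0.052,0,-0.03],"spin":0},
    {"jaw":1,"xyz":[-0.052,0,-0.03],"spin":0},
    {"jaw":1,"xyz":[-0.054,0,-0.026],"spin":0},
    {"jaw":1,"xyz":[-0.054,0,-0.026],"spin":0},
  ],
)

```text
t: 17.27
eef_pos: [0.7738, 0.171, 0.7933]
orientation: [175.8, 32.3, -173.8]
force: [-0.4, -0.3, -0.5]
width: -0.0
grasp_force: 0.0
```

```bash
python3 - <<'E'
from h import *
o=arm.get_obs();print(o['eef_pos'],o['orientation'],o['joints'])
E
```

```text
[0.77383787 0.1709872  0.7933265 ] [ 175.78865468   32.30135217 -173.81307247] [  1.98828475  31.84266548   7.31288762   6.80836186 108.75107336
 -91.37271118]
```

```bash
cat >> h.py <<'E'
from scipy.spatial.transform import Rotation as Ro
def td(target,n=1):
    o=arm.get_obs(); R=Ro.from_euler('xyz',o['orientation'],degrees=True).as_matrix()
    d=R.T@(np.array(target)-o['eef_pos']); print('at',np.round(o['eef_pos'],4),np.round(o['orientation'],1),'d',np.round(d,4),'per',np.round(d/n,4),'|.|',np.linalg.norm(d/n)); return d
E
python3 - <<'E'
from h import *
td([.45,.1895,.5],8); 
o=arm.get_obs(); R=Ro.from_euler('xyz',o['orientation'],degrees=True).as_matrix();print(R)
E
```

```text
at [0.7738 0.171  0.7933] [ 175.8   32.3 -173.8] d [0.4272 0.0475 0.0807] per [0.0534 0.0059 0.0101] |.| 0.0546657635364707
[[-0.84032614 -0.14649497  0.52191111]
 [-0.09109465  0.98726205  0.13044311]
 [-0.5343723   0.06207145 -0.84296701]]
```

Call:
play_rows(
  moves=[
    {"jaw":1,"xyz":[0.053,0.006,0.01],"spin":0},
    {"jaw":1,"xyz":[0.053,0.006,0.01],"spin":0},
    {"jaw":1,"xyz":[0.053,0.006,0.01],"spin":0},
    {"jaw":1,"xyz":[0.053,0.006,0.01],"spin":0},
    {"jaw":1,"xyz":[0.053,0.006,0.01],"spin":0},
    {"jaw":1,"xyz":[0.053,0.006,0.01],"spin":0},
    {"jaw":1,"xyz":[0.053,0.006,0.01],"spin":0},
    {"jaw":1,"xyz":[0.053,0.006,0.01],"spin":0},
    {"jaw":1,"xyz":[0,0,0],"spin":0},
  ],
)

```text
t: 18.4
eef_pos: [0.4765, 0.1899, 0.5257]
orientation: [175.7, 32.0, -173.8]
force: [0.4, -0.3, 0.3]
width: 0.0006
grasp_force: 0.0
```

```bash
python3 - <<'E'
from h import *
td([.432,.1895,.12],8); td([.432,.1895,.026],10)
print(arm.get_obs()['joints'])
E
```

```text
at [0.4765 0.1899 0.5257] [ 175.7   32.  -173.8] d [ 0.2523 -0.0194  0.3202] per [ 0.0315 -0.0024  0.04  ] |.| 0.05101546233283757
at [0.4765 0.1899 0.5257] [ 175.7   32.  -173.8] d [ 0.302  -0.0253  0.3998] per [ 0.0302 -0.0025  0.04  ] |.| 0.050166870599805194
[  6.84010262 -30.1581782  100.79280216   4.03467718  77.4011044
 -90.36734351]
```

Tilt persists. Descend behind the tail.

Call:
play_rows(
  moves=[
    {"jaw":1,"xyz":[0.0315,-0.0024,0.04],"spin":0},
    {"jaw":1,"xyz":[0.0315,-0.0024,0.04],"spin":0},
    {"jaw":1,"xyz":[0.0315,-0.0024,0.04],"spin":0},
    {"jaw":1,"xyz":[0.0315,-0.0024,0.04],"spin":0},
    {"jaw":1,"xyz":[0.0315,-0.0024,0.04],"spin":0},
    {"jaw":1,"xyz":[0.0315,-0.0024,0.04],"spin":0},
    {"jaw":1,"xyz":[0.0315,-0.0024,0.04],"spin":0},
    {"jaw":1,"xyz":[0.0315,-0.0024,0.04],"spin":0},
    {"jaw":1,"xyz":[0,0,0],"spin":0},
  ],
)

```text
t: 19.52
eef_pos: [0.4348, 0.1892, 0.1215]
orientation: [175.8, 31.8, -173.9]
force: [-0.1, 0.4, 1.0]
width: 0.0006
grasp_force: 0.0
```

```bash
python3 - <<'E'
from h import *
td([.432,.1895,.026],4)
print(arm.get_obs()['joints'])
E
```

```text
at [0.4348 0.1892 0.1215] [ 175.8   31.8 -173.9] d [ 0.0527 -0.0053  0.0795] per [ 0.0132 -0.0013  0.0199] |.| 0.02388876409414332
[  7.68761442 -26.02083215 140.03335981   6.10588583  34.23172307
 -93.74485784]
```

Call:
play_rows(
  moves=[
    {"jaw":1,"xyz":[0.0105,-0.001,0.02],"spin":0},
    {"jaw":1,"xyz":[0.0105,-0.001,0.02],"spin":0},
    {"jaw":1,"xyz":[0.0105,-0.001,0.02],"spin":0},
    {"jaw":1,"xyz":[0.0105,-0.001,0.02],"spin":0},
    {"jaw":1,"xyz":[0,0,0],"spin":0},
  ],
)

```text
t: 20.15
eef_pos: [0.4453, 0.1925, 0.0358]
orientation: [175.7, 32.3, -173.8]
force: [0.4, -0.5, 0.0]
width: 0.0005
grasp_force: 0.0
```

```bash
python3 - <<'E'
from h import *
v=np.radians(7.45);f=np.array([np.cos(v),np.sin(v),0])
td([.432,.1895,.026])
p=arm.get_obs()['eef_pos']; print(arm.get_obs()['joints'])
t=np.array([.6075,.2105,.027])+np.array([-f[1],f[0],0])*.0017-f*.14;t[2]=.027;td(t)
td(p+f*.01)
s=snap('scene');t=snap('top')
r=lambda i:cv2.resize(i,None,fx=4,fy=4,interpolation=cv2.INTER_CUBIC)
cv2.imwrite('pics/c5.png',np.hstack([r(t['image'][175:300,255:355]),r(s['image'][165:290,260:360])]))
E
```

```text
at [0.4453 0.1925 0.0358] [ 175.7   32.3 -173.8] d [ 0.0167 -0.0017  0.0009] per [ 0.0167 -0.0017  0.0009] |.| 0.01677103469312661
[  8.01640648 -10.62328927 140.31405926  10.50800788  18.21123035
 -98.41229373]
at [0.4453 0.1925 0.0358] [ 175.7   32.3 -173.8] d [-0.0149 -0.0025  0.0197] per [-0.0149 -0.0025  0.0197] |.| 0.024856806842555902
at [0.4453 0.1925 0.0358] [ 175.7   32.3 -173.8] d [-0.0085 -0.0002  0.0053] per [-0.0085 -0.0002  0.0053] |.| 0.010000000000000018
```

View pics/c5.png

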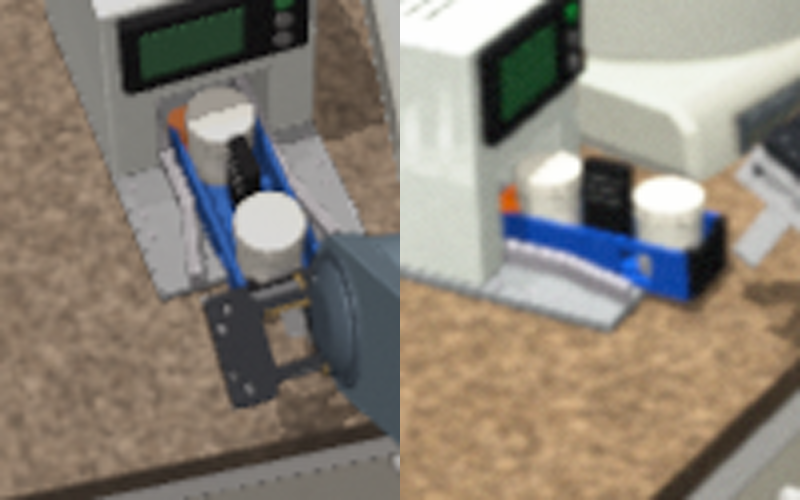

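Call:
play_rows(
  moves=[
    {"jaw":1,"xyz":[0.0043,-0.0015,0.0067],"spin":0},
    {"jaw":1,"xyz":[-0.0068,0,0.0043],"spin":0},
    {"jaw":1,"xyz":[-0.0042,0,0.0027],"spin":0},
    {"jaw":1,"xyz":[-0.0042,0,0.0027],"spin":0},
    {"jaw":1,"xyz":[-0.0042,0,0.0027],"spin":0},
    {"jaw":1,"xyz":[0,0,0],"spin":0},
  ],
)

```text
t: 21.0
eef_pos: [0.4656, 0.1948, 0.0256]
orientation: [175.7, 32.1, -173.8]
force: [-1.6, -0.1, -0.1]
width: 0.0003
grasp_force: 0.8
```

Call:
play_rows(
  moves=[
    {"jaw":1,"xyz":[-0.0042,0,0.0027],"spin":0},
    {"jaw":1,"xyz":[-0.0042,0,0.0027],"spin":0},
    {"jaw":1,"xyz":[-0.0042,0,0.0027],"spin":0},
    {"jaw":1,"xyz":[-0.0042,0,0.0027],"spin":0},
    {"jaw":1,"xyz":[-0.0042,0,0.0027],"spin":0},
    {"jaw":1,"xyz":[-0.0042,0,0.0027],"spin":0},
    {"jaw":1,"xyz":[0,0,0],"spin":0},
  ],
)

```text
t: 21.88
eef_pos: [0.494, 0.1994, 0.0246]
orientation: [175.7, 32.0, -173.8]
force: [-9.7, -0.0, 5.9]
width: 0.0007
grasp_force: 4.6
```

Call:
play_rows(
  moves=[
    {"jaw":1,"xyz":[-0.0042,-0.0003,0.0027],"spin":0},
    {"jaw":1,"xyz":[-0.0042,-0.0003,0.0027],"spin":0},
    {"jaw":1,"xyz":[-0.0042,-0.0003,0.0027],"spin":0},
    {"jaw":1,"xyz":[-0.0042,-0.0003,0.0027],"spin":0},
    {"jaw":1,"xyz":[-0.0042,-0.0003,0.0027],"spin":0},
    {"jaw":1,"xyz":[-0.0042,-0.0003,0.0027],"spin":0},
    {"jaw":1,"xyz":[-0.0042,-0.0003,0.0027],"spin":0},
    {"jaw":1,"xyz":[-0.0042,-0.0003,0.0027],"spin":0},
    {"jaw":1,"xyz":[0,0,0],"spin":0},
  ],
)

```text
t: 23.0
eef_pos: [0.5343, 0.2027, 0.0243]
orientation: [175.7, 32.0, -173.8]
force: [-6.7, -0.5, 3.4]
width: 0.0005
grasp_force: 3.6
```

Call:
play_rows(
  moves=[
    {"jaw":1,"xyz":[-0.0042,-0.0001,0.0027],"spin":0},
    {"jaw":1,"xyz":[-0.0042,-0.0001,0.0027],"spin":0},
    {"jaw":1,"xyz":[-0.0042,-0.0001,0.0027],"spin":0},
    {"jaw":1,"xyz":[-0.0042,-0.0001,0.0027],"spin":0},
    {"jaw":1,"xyz":[-0.0042,-0.0001,0.0027],"spin":0},
    {"jaw":1,"xyz":[-0.0042,-0.0001,0.0027],"spin":0},
    {"jaw":1,"xyz":[-0.0042,-0.0001,0.0027],"spin":0},
    {"jaw":1,"xyz":[0,0,0],"spin":0},
  ],
)

```text
t: 24.0
eef_pos: [0.5693, 0.207, 0.024]
orientation: [175.8, 32.1, -173.8]
force: [-6.4, -1.6, 1.5]
width: 0.0005
grasp_force: 3.0
```

Call:
play_rows(
  moves=[
    {"jaw":1,"xyz":[-0.0026,0,0.0016],"spin":0},
    {"jaw":1,"xyz":[-0.0026,0,0.0016],"spin":0},
    {"jaw":1,"xyz":[-0.0026,0,0.0016],"spin":0},
    {"jaw":1,"xyz":[-0.0026,0,0.0016],"spin":0},
    {"jaw":1,"xyz":[-0.0026,0,0.0016],"spin":0},
    {"jaw":1,"xyz":[0,0,0],"spin":0},
  ],
)

```text
t: 24.75
eef_pos: [0.5842, 0.2091, 0.024]
orientation: [175.8, 32.0, -173.8]
force: [-6.2, -2.3, 2.8]
width: 0.0006
grasp_force: 3.3
```

Call:
play_rows(
  moves=[
    {"jaw":1,"xyz":[-0.0017,-0.0002,0.0011],"spin":0},
    {"jaw":1,"xyz":[-0.0017,-0.0002,0.0011],"spin":0},
    {"jaw":1,"xyz":[-0.0017,-0.0002,0.0011],"spin":0},
    {"jaw":1,"xyz":[0,0,0],"spin":0},
  ],
)

```text
t: 25.25
eef_pos: [0.5902, 0.2094, 0.024]
orientation: [175.8, 32.0, -173.8]
force: [-7.5, -2.1, 4.0]
width: 0.0005
grasp_force: 3.9
```

Call:
play_rows(
  moves=[
    {"jaw":1,"xyz":[-0.0017,-0.0002,0.0011],"spin":0},
    {"jaw":1,"xyz":[-0.0017,-0.0002,0.0011],"spin":0},
    {"jaw":1,"xyz":[0,0,0],"spin":0},
  ],
)

```text
t: 25.62
eef_pos: [0.5944, 0.2098, 0.024]
orientation: [175.8, 32.1, -173.8]
force: [-7.1, -1.8, 3.1]
width: 0.0004
grasp_force: 3.2
```

Call:
play_rows(
  moves=[
    {"jaw":1,"xyz":[-0.0017,-0.0002,0.0011],"spin":0},
    {"jaw":1,"xyz":[0,0,0],"spin":0},
  ],
)

```text
t: 25.88
eef_pos: [0.5963, 0.21, 0.024]
orientation: [175.7, 32.0, -173.8]
force: [-7.0, -1.0, 4.2]
width: 0.0004
grasp_force: 3.6
```

Call:
play_rows(
  moves=[
    {"jaw":1,"xyz":[-0.0017,-0.0002,0.0011],"spin":0},
    {"jaw":1,"xyz":[0,0,0],"spin":0},
  ],
)

```text
t: 26.12
eef_pos: [0.5981, 0.2102, 0.0239]
orientation: [175.7, 32.0, -173.8]
force: [-8.9, -1.1, 5.3]
width: 0.0002
grasp_force: 4.4
```

Call:
play_rows(
  moves=[
    {"jaw":1,"xyz":[-0.0013,-0.0001,0.0008],"spin":0},
    {"jaw":1,"xyz":[0,0,0],"spin":0},
  ],
)

```text
t: 26.38
eef_pos: [0.5995, 0.2104, 0.0239]
orientation: [175.7, 32.0, -173.8]
force: [-8.6, -1.0, 5.7]
width: 0.0007
grasp_force: 4.7
```

Call:
play_rows(
  moves=[
    {"jaw":1,"xyz":[-0.0013,-0.0001,0.0008],"spin":0},
    {"jaw":1,"xyz":[0,0,0],"spin":0},
  ],
)

```text
t: 26.62
eef_pos: [0.601, 0.2106, 0.0239]
orientation: [175.7, 32.0, -173.8]
force: [-8.9, -0.8, 6.0]
width: 0.0005
grasp_force: 4.9
```

Call:
play_rows(
  moves=[
    {"jaw":1,"xyz":[-0.0013,-0.0001,0.0008],"spin":0},
    {"jaw":1,"xyz":[0,0,0],"spin":0},
  ],
)

```text
t: 26.88
eef_pos: [0.602, 0.2107, 0.0237]
orientation: [175.7, 31.9, -173.8]
force: [-14.2, -2.5, 11.6]
width: 0.0005
grasp_force: 7.3
```

Call:
play_rows(
  moves=[
    {"jaw":1,"xyz":[-0.0013,-0.0001,0.0008],"spin":0},
    {"jaw":1,"xyz":[0,0,0],"spin":0},
  ],
)

```text
t: 27.12
eef_pos: [0.6022, 0.2109, 0.0232]
orientation: [175.7, 31.8, -173.7]
force: [-21.2, -3.6, 14.6]
width: 0.0004
grasp_force: 10.8
```

Call:
play_rows(
  moves=[
    {"jaw":1,"xyz":[-0.0013,-0.0001,0.0008],"spin":0},
    {"jaw":1,"xyz":[0,0,0],"spin":0},
  ],
)

```text
t: 27.38
eef_pos: [0.6024, 0.211, 0.0225]
orientation: [175.7, 31.6, -173.7]
force: [-27.4, -5.5, 20.9]
width: 0.0006
grasp_force: 14.0
```

Call:
play_rows(
  moves=[
    {"jaw":1,"xyz":[0.006,0,-0.0037],"spin":0},
    {"jaw":1,"xyz":[0.017,0,-0.0106],"spin":0},
    {"jaw":1,"xyz":[0.034,0,-0.021],"spin":0},
    {"jaw":1,"xyz":[0.034,0,-0.021],"spin":0},
    {"jaw":1,"xyz":[0.01,0,-0.04],"spin":0},
    {"jaw":1,"xyz":[0,0,-0.05],"spin":0},
    {"jaw":1,"xyz":[0,0,-0.05],"spin":0},
    {"jaw":1,"xyz":[0,0,0],"spin":0},
  ],
)

```text
t: 28.38
eef_pos: [0.4232, 0.1761, 0.1445]
orientation: [175.8, 33.2, -173.8]
force: [0.7, -0.4, -0.3]
width: 0.0006
grasp_force: 0.0
```

```bash
python3 - <<'E'
from h import *
s=snap('scene');t=snap('top');print(arm.get_obs()['force'],arm.get_obs()['eef_pos'])
r=lambda i:cv2.resize(i,None,fx=4,fy=4,interpolation=cv2.INTER_CUBIC)
cv2.imwrite('pics/c6.png',np.hstack([r(t['image'][150:275,265:365]),r(s['image'][145:270,240:340])]))
E
```

```text
[ 0.06823604  0.2034884  -0.51959316] [0.42060913 0.17579538 0.13782955]
```

View pics/c6.png

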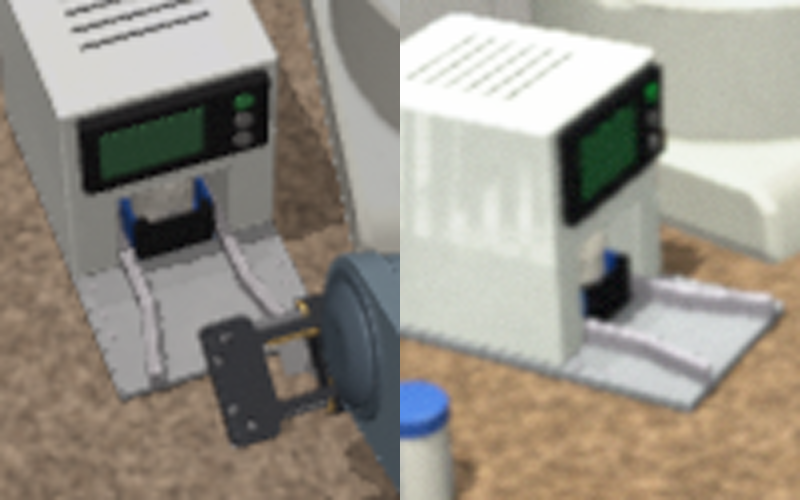

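```bash
python3 -c "
from workcell import order;print(order.finish_job())"
```

```text
the job is handed in; nothing more can be done
None
```

The tray is turned and pushed in nose first against a firm stop (about 27 N with no further movement). It looks flush with the front face, and it is let go with the arm clear. The catch couldn't be read directly, so its click is inferred from the tray's position. I kept clear of the jar, bottle and beaker but did not re-measure them, and the hand-in returned no verdict.

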